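Square up a sample block and clamp it in the bench vise

TASK

The white plastic sample block stands askew in the small bench vise. Turn it until its flats are square to the jaws and let go of it, then turn the vise's leaning T-handle clockwise until the clearly rising resistance shows that the block is firmly clamped, without overtightening and crushing it, and let go. Leave the beaker, the bottle and the sample carton where they are.

Things in the scene. Friction and masses are not known exactly. Their poses are not given: they have to be found in the camera images.
- vise: grey bench vise, fixed, base 240 x 100 mm. Origin on the bench top between the open jaws; x points level from the moving jaw to the fixed jaw, y along the jaws (80 mm wide), z up. Steel bed 25 mm, jaw tops 55 mm above the bench. The fixed jaw's face is 15 to 21 mm along +x (varies, not told). Moving jaw, then the drive head (70 mm high) with the T-handle, on the -x side, towards the robot
- block_center (a point): centre of the loose white plastic block, 24 x 24 x 65 mm, about 55 g, upright on the vise's bed between the jaws, its upper 35 mm above them. z is its long axis, x and y are square to its flats. It starts 0.15 to 0.35 rad out of square with the vise, with room to turn between the open jaws
- handle_grip (a point): centre of the steel T-handle's cross-bar: bar 12 mm thick, 93 mm long over its ball ends, on a 9 mm stem, bare for 38 mm below the bar's centre. Axes turn with it: x along the bar, z along the stem outward: up and leaning 35 degrees from vertical to the vise's -x side. The handle turns about this z; the point stays put
- handle (a joint): angle in rad, growing clockwise seen from its outer end (about -z of handle_grip), which closes the vise 5 mm per rad. Starts at 0 to 0.5; a squared block is pinched 1.4 to 3.1 rad later. Stays where left. Turns freely at 0.4 N m; once pinched, the torque, turning or held, rises by 0.3 N m per rad (0.005 per N of clamping force): 0.25 N m above free turning is a good clamp (50 N); 85 N crushes
- pad: steel face plate of the moving jaw, 8 x 80 x 30 mm; origin at the middle of the lower edge of its rear face; the face that meets the block is 8 mm further along the vise's x, at x = -18.5 mm + 5 mm per rad of the handle while free. It is sprung (12 N per mm) and yields backward up to 8.5 mm when it presses on the block
- beaker: glass beaker, 68 mm across, 85 mm high, origin at the centre of its underside; not to be disturbed
- bottle: amber bottle, 64 mm across, 130 mm high, origin at the centre of its underside; not to be disturbed
- samples: small carton, 90 x 65 x 30 mm, origin at the centre of its underside; not to be disturbed
Not all that is in view belongs to the job. There is more than one size of the part that bears block_center; the job needs the largest.

How it is judged:
On the way, in this order (a step that is already met when the one before it is completed fails the run):
1. the block stands on the bed square to the jaws (within 4 degrees), let go and not yet clamped (angle between the x axis of block_center and the x axis of vise, either way round below 0.07 rad and angle between block_center's own z axis and vertical below 0.06 rad and contact force between the fingers and block below 0.3 N and contact force between pad and block below 2 N and z of block_center in the frame of vise below 0.061 m), for 0.2 s.
2. the block is clamped with more than 25 N (contact force between pad and block above 25 N), for 0.2 s.
At the end, for the whole second after the job is handed in: the block stands upright on the vise's bed (centre 54 to 61 mm above the bench), square to the jaws within 3.4 degrees, clamped with 25 to 85 N, the handle let go and at rest, the bystanders not moved by more than 20 mm (contact force between pad and block between 25 and 85 N and angle between the x axis of block_center and the x axis of vise, either way round below 0.06 rad and angle between block_center's own z axis and vertical below 0.06 rad and z of block_center in the frame of vise between 0.054 and 0.061 m and velocity of joint handle between -0.05 and 0.05 rad/s); the robot touches nothing.
It fails at once if the block is crushed: clamped with more than 85 N (contact force between pad and block above 85 N).
It fails at once if a bystander is moved by more than 20 mm (distance of any of beaker, bottle, samples from where it was at the start of the episode above 0.02 m).
It also fails if it takes over 72 s, if anything falls off the work surface, if the arm or the gripper's body presses on something with over 40 N, if the wrist force passes 120 N, or if a joint passes its speed limit or range.

ROBOT

A 6-joint arm with a two-finger parallel gripper is mounted at the origin on the work surface. World frame = base frame: x ahead of the robot, y to its left, z up, the work surface at z = 0. Lengths are in m, angles in rad, forces in N, time in s.
With the tool pointing down it reaches from about 0.325 to 0.85 m from the base axis. Payload 4.4 kg.
Tool frame: the origin (TCP) lies midway between the tips of the shut fingers; the grasp point (between the pads) lies 19 mm behind it (ctrl.tcp_to_grasp is the z of the grasp point in the tool frame, in m); z points along the fingers, x is the direction in which the jaws open and shut, and the axes are right-handed (so a half turn about z gives the same grasp; the last joint's range is limited). The gripper opens to 94 mm and grips with 3 to 60 N. Pads are 16 mm wide; open, the fingers measure 119 mm over their backs; the gripper's body (75 mm by 177 mm) begins 78 mm behind the grasp point.
Start: joints at [-1.409, 0.207, 1.542, -0, 1.393, -0.15], TCP at [0.176, -0.547, 0.205] pointing down, gripper open.
Joint ranges: [-2.73, 2.73], [-0.86, 2.22], [0.23, 2.46], [-1.11, 4.25], [0.08, 2.63], [-2.82, 2.82]. Speed limits (rad/s): [2.79, 2.79, 3.14, 3.14, 3.14, 3.14].

INTERFACE

Orientations are given as a unit quaternion [x, y, z, w].
In Python, from plant import ctrl, optics gives the robot as it stands. Calls block until the motion is done:
- ctrl.movep(position, orientation): joint-space move of the TCP to a pose.
- ctrl.movel(position, rot=None, v=0.15): straight line of the TCP; rot=None keeps the orientation; v is the mean speed in m/s.
- ctrl.move_joints(angles): joint-space move.
- ctrl.gripper_open() and ctrl.grasp(grasp_force=None): open the fingers fully, or close them until they stop; grasp_force is the grip in N (None keeps the last).
- ctrl.hold(seconds).
- ctrl.inverse_kinematics(position, orientation): joint angles nearest the present ones, or None.
- ctrl.observe(): the state.
- optics.snapshot(name): name is "side" or "top"; returns a dict with "color" (384x512x3 uint8, red, green, blue), "K" (3x3 intrinsics, pixels), "R" (3x3) and "t" (3): a world point X has camera coordinates R X + t. Camera axes: x right, y down, z forward; pixel columns grow to the right and rows downward; lengths in m; the calibration is good to about 2 mm. A picture is of the moment at which its call begins. There is no depth.
A pose or a line that the arm cannot do raises ctrl.PlanningError and nothing moves.
- ctrl.hand_in(): hands the job in, once; it reports no verdict.
The state is a dict: "time": time; "joints": joint angles; "qd": joint speeds; "joint_torque": joint torques, N m; "tool_pos": TCP position; "eef_rot": TCP orientation; "wrist_force": force on the tool from outside, world axes, zero at the start; "torque": the same for the moment, N m; "grip_width": opening from 0.0 (shut) to 1.0 (fully open).
Only numpy, scipy, OpenCV 4.12 (cv2) and the standard library are available. Lean on these libraries where they do the work, as an engineer would, in place of code of your own. Each camera call takes 0.05 s, during which the arm holds its last target.

## Working session

There is one attempt and no reset: what is moved stays moved. The work goes in short steps, each a Python script; the robot and the scene stay as the last script left them, time stands still between calls to the robot, and variables do not carry over. Pictures are saved under pics/ and viewed, and the job is handed in when it is done.

```bash
ls; mkdir -p pics
python3 - <<'E'
from plant import ctrl, optics
import cv2,pickle
for n in("side","top"):
    s=optics.snapshot(n); pickle.dump(s,open(n+".pkl","wb"))
    cv2.imwrite(f"pics/{n}0.png",cv2.cvtColor(s["color"],cv2.COLOR_RGB2BGR)); print(s["K"],s["R"],s["t"])
o=ctrl.observe(); print(o, ctrl.tcp_to_grasp)
E
```

```text
pics
[[410.99650853   0.         254.91979421]
 [  0.         410.99650853 192.6284646 ]
 [  0.           0.           1.        ]] [[-0.85004254 -0.52626608  0.0217182 ]
 [-0.30368108  0.45599184 -0.83656993]
 [ 0.43035506 -0.71771544 -0.54742952]] [0.48019924 0.23875055 0.80563497]
[[384.27492896   0.         252.26283109]
 [  0.         384.27492896 193.22980543]
 [  0.           0.           1.        ]] [[ 0.00431821 -0.9999901  -0.00107504]
 [-0.97524506 -0.00397367 -0.22109113]
 [ 0.22108467  0.00200315 -0.97525256]] [0.00138039 0.5558658  1.1162748 ]
{'time': 0.1, 'joints': array([-1.40949104e+00,  2.07323832e-01,  1.54281101e+00, -8.38340610e-06,
        1.39352079e+00, -1.50469638e-01]), 'qd': array([ 0.00105018, -0.00076426, -0.00337959,  0.00021167,  0.00124566,
       -0.00160226]), 'joint_torque': array([-6.14311866e-04, -3.71864355e+01, -2.82293093e+01,  7.00641959e-02,
        3.11664341e-02, -5.95573783e-05]), 'tool_pos': array([ 0.17626342, -0.54654058,  0.2044132 ]), 'eef_rot': array([ 8.08315687e-01, -5.88748407e-01, -7.36212997e-04, -7.22475937e-04]), 'wrist_force': array([-0.10757155, -0.82888485,  0.39092747]), 'torque': array([0.06648686, 0.05917396, 0.04525709]), 'grip_width': 0.9966234800991562} -0.0188
```

View pics/side0.png

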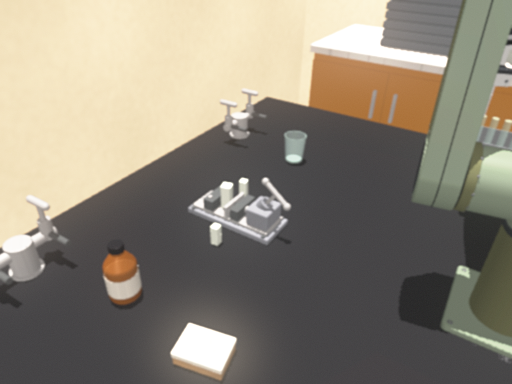

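View pics/top0.png

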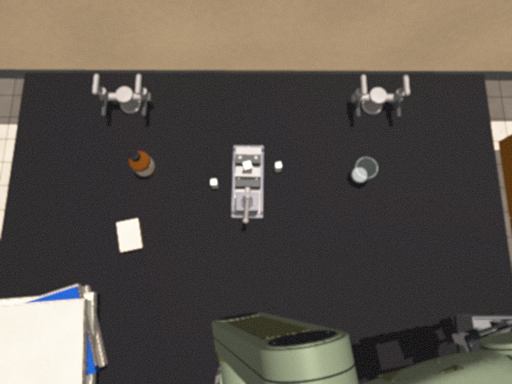

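Candidates for the block are three white prisms. A is between the vise jaws (top 247,165; side 227,193). B is loose to its right (top 278,166; side 243,187). C is loose to its left (top 213,183; side 216,234). A is the largest and stands in the jaws, so I check it in close crops.

Run:
```python
import cv2,numpy as np
a=cv2.imread("pics/top0.png")[138:232,205:290]; b=cv2.imread("pics/side0.png")[165:255,180:300]
cv2.imwrite("pics/topc.png",cv2.resize(a,None,fx=6,fy=6,interpolation=cv2.INTER_CUBIC))
cv2.imwrite("pics/sidec.png",cv2.resize(b,None,fx=6,fy=6,interpolation=cv2.INTER_CUBIC))
```

```text
(no output)
```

View pics/topc.png

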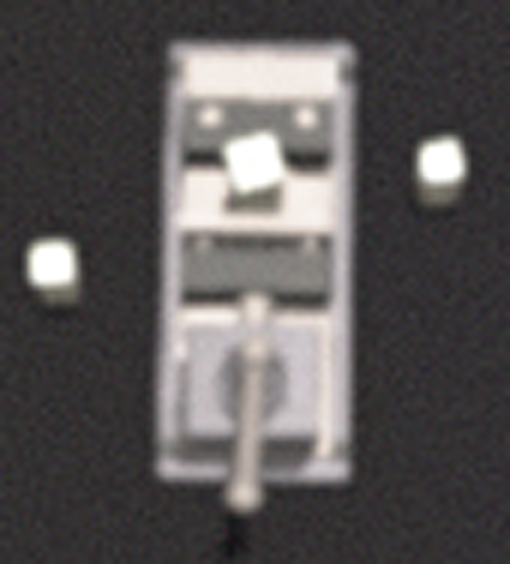

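View pics/sidec.png

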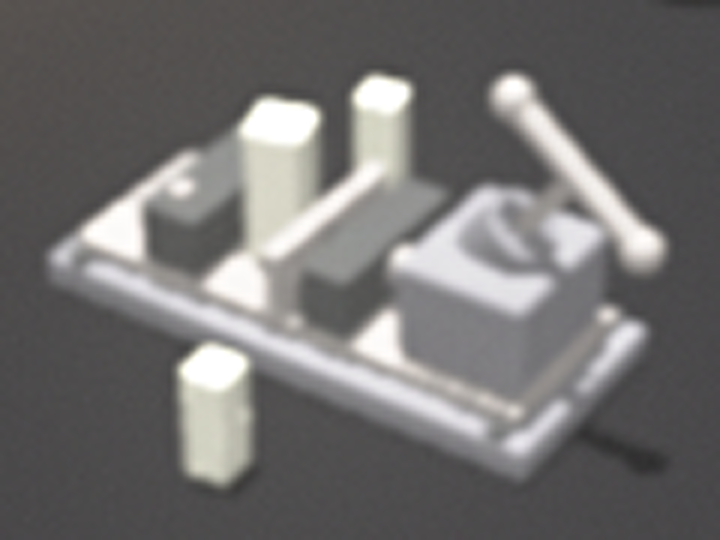

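A is clearly the tallest block, standing askew between the jaws (top crop 254,162), so it is the right one. Next I triangulate the vise corners, the handle balls and the block top.

```bash
cat > h.py <<'E'
import numpy as np,cv2,pickle
from scipy.spatial.transform import Rotation as Ro
C={n:pickle.load(open(f"{n}.pkl","rb")) for n in("side","top")}
def ray(n,p):
    s=C[n]; d=s["R"].T@np.linalg.solve(s["K"],[p[0],p[1],1.]); return -s["R"].T@s["t"],d/np.linalg.norm(d)
def plane(n,p,z):
    c,d=ray(n,p); return c+d*(z-c[2])/d[2]
def tri(pt,ps):
    A=np.zeros((3,3));b=np.zeros(3);L=[]
    for n,p in(("top",pt),("side",ps)):
        c,d=ray(n,p);M=np.eye(3)-np.outer(d,d);A+=M;b+=M@c;L.append((c,M))
    X=np.linalg.solve(A,b); return X,[float(np.linalg.norm(M@(X-c))) for c,M in L]
def proj(n,X):
    s=C[n];q=s["K"]@(s["R"]@X+s["t"]);return q[:2]/q[2]
def tc(x,y): return (205+(x+.5)/6-.5,138+(y+.5)/6-.5)
def sc(x,y): return (180+(x+.5)/6-.5,165+(y+.5)/6-.5)
E
python3 - <<'E'
from h import *
np.set_printoptions(precision=4,suppress=True)
for nm,a,b in(("far+y",(168,42),(48,258)),("near+y",(155,480),(515,468)),("near-y",(350,480),(645,325)),("ballU",(258,300),(512,92)),("ballL",(243,495),(643,248)),("blocktop",(254,162),(282,120))):
    print(nm,*tri(tc(*a),sc(*b)))
for c in((168,42),(355,42),(350,480),(155,480)): print(plane("top",tc(*c),0.012))
# block top: white mask
for n,(x0,y0,x1,y1) in(("top",(240,155,256,175)),):
    im=C[n]["color"][y0:y1,x0:x1]; print(im.min(2))
    g=cv2.resize(im.min(2),None,fx=8,fy=8,interpolation=cv2.INTER_CUBIC)
    for th in (215,225,235,245):
        m=(g>th).astype(np.uint8);k,l,st,ce=cv2.connectedComponentsWithStats(m)
        j=1+np.argmax(st[1:,4]); cs,_=cv2.findContours((l==j).astype(np.uint8),0,1)
        cc=max(cs,key=cv2.contourArea)[:,0]
        W=np.array([plane(n,((x+.5)/8-.5+x0,(y+.5)/8-.5+y0),.09)[:2] for x,y in cc])
        r=cv2.minAreaRect((W*1000).astype(np.float32)); print(th,r)
E
```

```text
far+y [0.7297 0.0686 0.0123] [0.0016729262415458507, 0.0016729262415460528]
near+y [0.4899 0.073  0.0076] [0.0010433473207647648, 0.0010433473207647358]
near-y [ 0.4887 -0.03    0.0133] [0.00029265435535298656, 0.00029265435535293734]
ballU [0.5454 0.0131 0.134 ] [0.011236783938483224, 0.011236783938483071]
ballL [0.4674 0.0242 0.0928] [0.0005446378002238238, 0.0005446378002237236]
blocktop [0.6384 0.0199 0.0887] [0.0009427990592881583, 0.000942799059288035]
[0.7314 0.0694 0.012 ]
[ 0.7318 -0.0333  0.012 ]
[ 0.4886 -0.0301  0.012 ]
[0.4882 0.0724 0.012 ]
[[165 151 138 126 127 128 132 138 144 140 138 144 134 143 157 167]
 [201 173 138 121 121 119 122 119 122 121 125 125 118 131 160 198]
 [218 184 139 121 121 126 123 124 123 125 120 124 121 134 176 215]
 [189 164 137 125 121 117 121 123 117 119 121 119 125 132 160 200]
 [147 135 121 116 124 123 125 137 141 144 140 127 119 126 137 151]
 [124 128 129 134 145 149 164 187 211 209 178 138 125 123 127 130]
 [127 128 145 174 201 225 230 243 253 253 233 164 124 120 128 123]
 [107 122 173 233 251 255 255 255 255 255 249 178 115 105 107 108]
 [ 
[... 528 characters left out ...]
236]
 [233 214 159 113  99  97 100 100 101  98 108 145 199 231 235 235]
 [232 211 158 118 108 118 117 114 119 118 123 159 203 230 233 235]
 [232 220 187 165 161 161 163 161 157 158 165 185 219 231 233 234]
 [239 232 221 214 211 210 212 209 211 201 209 216 228 231 233 234]]
215 ((628.7149047851562, 12.328834533691406), (54.918094635009766, 29.339204788208008), 36.78828430175781)
225 ((638.8922119140625, 20.505048751831055), (24.993162155151367, 25.452051162719727), 15.953661918640137)
235 ((638.8929443359375, 20.26749038696289), (23.968935012817383, 23.81461524963379), 14.324227333068848)
245 ((638.784912109375, 19.940282821655273), (22.63620376586914, 22.164838790893555), 14.189691543579102)
```

Run:
```python
from h import *
np.set_printoptions(precision=4,suppress=True)
for z in np.arange(.11,.15,.005):
    X=plane("side",sc(512,92),z); q=proj("top",X); print(z,X,(q-[205,138])*6)
im=cv2.imread("pics/top0.png")[178:232,232:262]; cv2.imwrite("pics/barc.png",cv2.resize(im,None,fx=12,fy=12,interpolation=cv2.INTER_CUBIC))
# base edges at rows
g=C["top"]["color"].astype(int).sum(2)/3
for r in (160,175,190,205):
    row=g[r,225:272]; d=np.where(row>90)[0]; a,b=d[0],d[-1]
    xl=225+a-1+(90-row[a-1])/(row[a]-row[a-1]); xr=225+b+(row[b]-90)/(row[b]-row[b+1])
    print(r,plane("top",(xl,r),.012),plane("top",(xr,r),.012))
```

```text
0.11 [ 0.5525 -0.0216  0.11  ] [334.9687 316.7265]
0.115 [ 0.5485 -0.0144  0.115 ] [320.5446 322.3641]
0.12000000000000001 [ 0.5445 -0.0073  0.12  ] [305.9723 328.0597]
0.125 [ 0.5404 -0.0001  0.125 ] [291.2496 333.8141]
0.13 [0.5364 0.007  0.13  ] [276.374  339.6282]
0.135 [0.5324 0.0142 0.135 ] [261.3432 345.5029]
0.14 [0.5284 0.0213 0.14  ] [246.1547 351.4393]
0.14500000000000002 [0.5243 0.0285 0.145 ] [230.8061 357.4383]
160 [0.6782 0.0712 0.012 ] [ 0.6786 -0.0329  0.012 ]
175 [0.6274 0.0719 0.012 ] [ 0.6279 -0.0329  0.012 ]
190 [0.5776 0.0725 0.012 ] [ 0.578  -0.0321  0.012 ]
205 [0.5286 0.0734 0.012 ] [ 0.529  -0.0317  0.012 ]
```

View pics/barc.png

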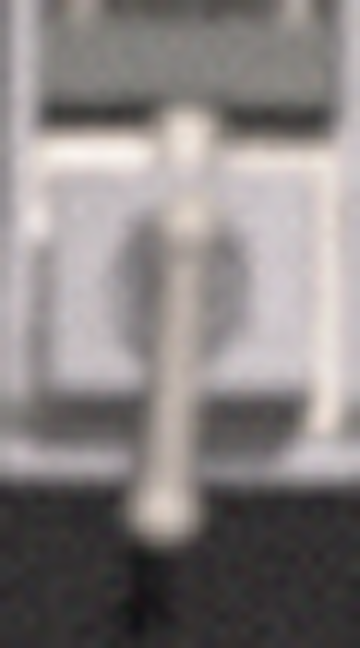

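Upper ball is at top (247.4,195.9) and lower ball at side (287,206). They triangulate to 77.7 mm apart with a 34.7° tilt, which matches the description. The bar centre is about (0.499, 0.021, 0.115) and the handle angle about 0.08 rad. Next I check the decoys' heights and plan the joint paths.

```bash
cat >> h.py <<'E'
VY=-0.013
Rv=Ro.from_euler('z',VY).as_matrix()
ZH=Rv@np.array([-np.sin(np.radians(35)),0,np.cos(np.radians(35))])
HG=np.array([.499,.0208,.115])
def qdown(a): # tool down, tool x at world yaw a
    x=np.array([np.cos(a),np.sin(a),0]);z=np.array([0,0,-1.]);return Ro.from_matrix(np.c_[x,np.cross(z,x),z]).as_quat()
def qh(th): # tool along -ZH, tool x across the bar at handle angle th
    xh0=Rv@np.array([np.cos(np.radians(35)),0,np.sin(np.radians(35))])
    y0=np.cross(ZH,xh0); z=-ZH
    R=Ro.from_rotvec(-ZH*th).as_matrix()
    x=R@y0; return Ro.from_matrix(np.c_[x,np.cross(z,x),z]).as_quat()
E
python3 - <<'E'
from h import *
from plant import ctrl
np.set_printoptions(precision=3,suppress=True)
print(tri(tc(442,158),sc(383,95)),tri(tc(54,262),sc(213,365)))
a=np.radians(15)
for s in (np.pi/2,-np.pi/2): print(ctrl.inverse_kinematics([.639,.020,.060],qdown(a+s)))
for th in np.arange(-4,5,.5):
    print(th, ctrl.inverse_kinematics(HG-ZH*.012,qh(th)))
E
```

```text
(array([ 0.654, -0.079,  0.046]), [0.0016643134173904633, 0.0016643134173902794]) (array([0.597, 0.125, 0.046]), [0.0002842459758820797, 0.00028424597588220466])
[-0.104  0.484  1.493 -0.     1.165 -1.937]
[-0.104  0.484  1.493 -0.     1.165  1.205]
-4.0 [-0.206 -0.162  2.297  0.274  0.419  0.302]
-3.5 [-0.206 -0.162  2.297  0.274  0.419  0.802]
-3.0 [-0.206 -0.162  2.297  0.274  0.419  1.302]
-2.5 [-0.206 -0.162  2.297  0.274  0.419  1.802]
-2.0 [-0.206 -0.162  2.297  0.274  0.419  2.302]
-1.5 [-0.206 -0.162  2.297  0.274  0.419  2.802]
-1.0 None
-0.5 [-0.206 -0.162  2.297  0.274  0.419 -2.481]
0.0 [-0.206 -0.162  2.297  0.274  0.419 -1.981]
0.5 [-0.206 -0.162  2.297  0.274  0.419 -1.481]
1.0 [-0.206 -0.162  2.297  0.274  0.419 -0.981]
1.5 [-0.206 -0.162  2.297  0.274  0.419 -0.481]
2.0 [-0.206 -0.162  2.297  0.274  0.419  0.019]
2.5 [-0.206 -0.162  2.297  0.274  0.419  0.519]
3.0 [-0.206 -0.162  2.297  0.274  0.419  1.019]
3.5 [-0.206 -0.162  2.297  0.274  0.419  1.519]
4.0 [-0.206 -0.162  2.297  0.274  0.419  2.019]
4.5 [-0.206 -0.162  2.297  0.274  0.419  2.519]
```

Run:
```python
from h import *
from plant import ctrl,optics
np.set_printoptions(precision=3,suppress=True)
a=np.radians(15)+np.pi/2; b=VY+np.pi/2
P=np.array([.639,.020,.061])
def st(l):
    o=ctrl.observe(); print(l,round(o["time"],2),o["tool_pos"],o["wrist_force"],o["torque"],round(o["grip_width"]*94,2))
ctrl.movep([.639,.02,.19],qdown(a)); st("above")
ctrl.movel(P,v=.1); st("down")
ctrl.grasp(6); st("grasp")
ctrl.movel(P,rot=qdown(b),v=.05); st("turn")
ctrl.hold(.2)
ctrl.gripper_open(); st("open")
ctrl.movel([.639,.02,.19],v=.15); 
s=optics.snapshot("side"); cv2.imwrite("pics/s1.png",s["color"][:,:,::-1]); st("up")
```

```text
above 2.69 [0.639 0.019 0.19 ] [ 0.385 -0.662  0.379] [ 0.064 -0.085  0.017] 94.02
down 4.13 [0.64  0.02  0.062] [-0.181 -0.74  -0.907] [ 0.063 -0.128 -0.055] 93.88
grasp 5.21 [0.639 0.02  0.061] [ 0.285  0.329 -0.9  ] [ 0.036 -0.181 -0.015] 24.0
turn 5.63 [0.639 0.02  0.061] [-0.234  0.001 -0.398] [ 0.079 -0.118 -0.076] 23.88
open 6.98 [0.639 0.02  0.061] [-0.179  0.271  0.196] [ 0.051 -0.111 -0.009] 93.77
up 8.04 [0.638 0.02  0.188] [ 0.144  0.635 -0.613] [ 0.12  -0.166 -0.017] 93.58
```

Run:
```python
from h import *
from plant import ctrl,optics
np.set_printoptions(precision=3,suppress=True)
ctrl.movep(HG+ZH*.12,qh(.08)); print(ctrl.observe()["tool_pos"],ctrl.observe()["joints"],ctrl.observe()["time"])
for n in("top","side"):
    s=optics.snapshot(n); cv2.imwrite(f"pics/{n}2.png",s["color"][:,:,::-1]); 
    if n=="top":
        x0,y0=240,155; im=s["color"][155:175,240:256]; g=cv2.resize(im.min(2),None,fx=8,fy=8,interpolation=cv2.INTER_CUBIC)
        for th in (235,245,250):
            k,l,stt,ce=cv2.connectedComponentsWithStats((g>th).astype(np.uint8)); j=1+np.argmax(stt[1:,4])
            cc=max(cv2.findContours((l==j).astype(np.uint8),0,1)[0],key=cv2.contourArea)[:,0]
            W=np.array([plane(n,((x+.5)/8-.5+x0,(y+.5)/8-.5+y0),.09)[:2] for x,y in cc])
            print(th,cv2.minAreaRect((W*1000).astype(np.float32)))
a=cv2.imread("pics/top2.png")[138:232,205:290]; b=cv2.imread("pics/side2.png")[125:255,180:310]
cv2.imwrite("pics/j2.png",np.hstack([cv2.resize(a,(380,420),interpolation=2),cv2.resize(b,(420,420),interpolation=2)]))
```

```text
[0.431 0.021 0.215] [-0.272 -0.616  2.32   0.196  0.85  -1.835] 9.0583
235 ((638.6759643554688, 20.321243286132812), (22.878747940063477, 23.955434799194336), 2.1520512104034424)
245 ((638.7979736328125, 20.234092712402344), (21.82757568359375, 21.289533615112305), 0.2302340418100357)
250 ((638.596435546875, 20.41995620727539), (20.635488510131836, 19.3914852142334), 0.23021730780601501)
```

View pics/j2.png

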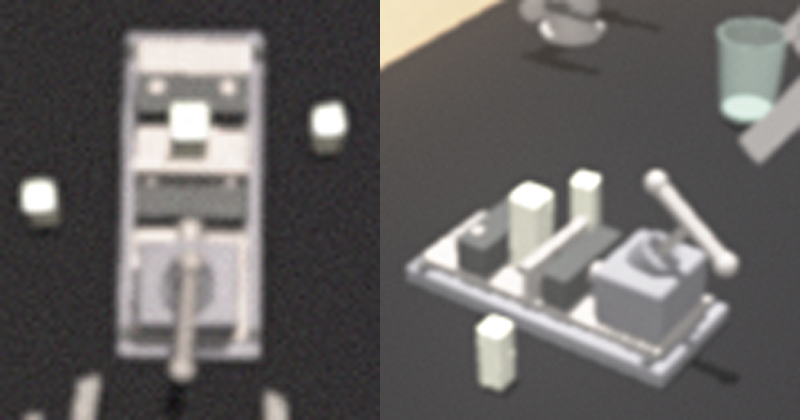

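The block now stands upright and square (rectangle yaw 0–2°, top crop 189,122) and is let go. Next I grip the bar.

```bash
cat >> h.py <<'E'
def st(ctrl,l):
    o=ctrl.observe(); Rt=Ro.from_quat(o["eef_rot"]); 
    print(l,round(o["time"],2),"pos",o["tool_pos"],"Ftool",Rt.inv().apply(o["wrist_force"]),"Ttool",Rt.inv().apply(o["torque"]),"q6 %.3f"%o["joints"][5],"jt6 %.3f"%o["joint_torque"][5],"w %.1f"%(o["grip_width"]*94)); return o
E
python3 - <<'E'
from h import *
from plant import ctrl,optics
np.set_printoptions(precision=3,suppress=True)
st(ctrl,"pre")
ctrl.movel(HG-ZH*.013,rot=qh(.08),v=.1); st(ctrl,"at")
ctrl.grasp(60); st(ctrl,"grip"); ctrl.hold(.3); st(ctrl,"grip")
s=optics.snapshot("side"); cv2.imwrite("pics/s3.png",cv2.resize(s["color"][100:240,200:340,::-1],None,fx=4,fy=4,interpolation=2))
E
```

```text
pre 9.16 pos [0.432 0.021 0.215] Ftool [-0.842  0.137 -0.25 ] Ttool [0.074 0.053 0.054] q6 -1.835 jt6 -0.005 w 94.1
at 10.64 pos [0.507 0.021 0.105] Ftool [-0.376  0.361 -0.444] Ttool [0.097 0.06  0.063] q6 -1.902 jt6 -0.006 w 94.0
grip 11.9 pos [0.506 0.02  0.104] Ftool [-2.357 -0.264 -1.214] Ttool [ 0.22 -0.43 -0.07] q6 -1.903 jt6 0.085 w 10.5
grip 12.2 pos [0.506 0.02  0.104] Ftool [-4.52  -0.709 -0.039] Ttool [ 0.292 -0.724 -0.024] q6 -1.902 jt6 0.082 w 10.3
```

View pics/s3.png

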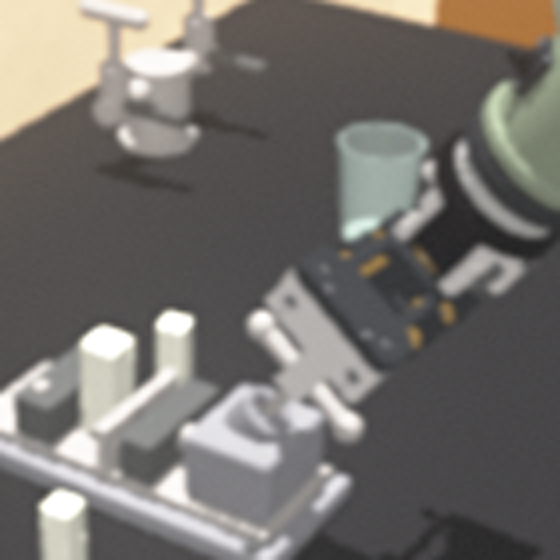

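The fingers hold the bar at its middle (side crop about 300,370), width 10.3 mm. I turn it in small steps and log the axial torque.

Run:
```python
from h import *
from plant import ctrl,optics
np.set_printoptions(precision=2,suppress=True)
q=ctrl.observe()["joints"].copy()
q0=q[5]
for k in range(1,6):
    q[5]=q0+.25*k; ctrl.move_joints(q); st(ctrl,"%.2f"%(.25*k))
```

```text
0.25 12.6 pos [0.51 0.02 0.1 ] Ftool [-4.36  1.34 -0.78] Ttool [ 0.07 -0.76  0.31] q6 -1.655 jt6 -0.142 w 10.2
0.50 12.95 pos [0.51 0.02 0.1 ] Ftool [-5.05  1.69 -1.32] Ttool [-0.2  -0.89  0.23] q6 -1.406 jt6 -0.118 w 10.5
0.75 13.3 pos [0.51 0.02 0.1 ] Ftool [-4.88  3.03 -2.36] Ttool [-0.4  -0.91  0.12] q6 -1.157 jt6 -0.109 w 10.2
1.00 13.65 pos [0.51 0.02 0.1 ] Ftool [-3.29  3.39 -1.52] Ttool [-0.67 -0.82  0.17] q6 -0.907 jt6 -0.099 w 10.5
1.25 14.0 pos [0.51 0.02 0.1 ] Ftool [-2.92  4.97 -3.04] Ttool [-0.87 -0.72  0.18] q6 -0.657 jt6 -0.097 w 10.2
```

Run:
```python
from plant import optics
import cv2,numpy as np
s=optics.snapshot("side"); t=optics.snapshot("top")
cv2.imwrite("pics/s4.png",np.hstack([cv2.resize(s["color"][110:240,200:320,::-1],(360,390),interpolation=2),cv2.resize(t["color"][140:240,210:290,::-1],(320,390),interpolation=2)]))
```

```text
(no output)
```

View pics/s4.png

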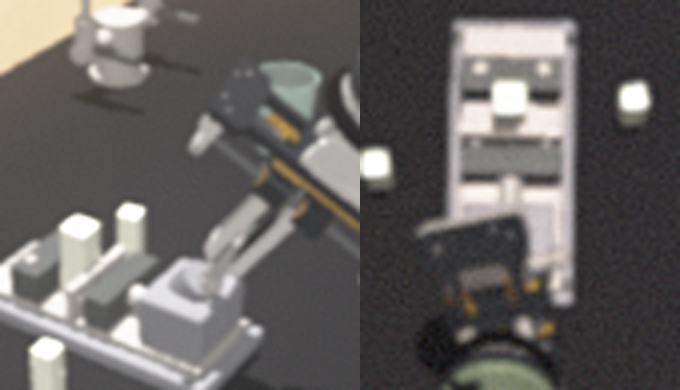

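The handle follows the gripper: the bar's ball shows at top crop (550,260), as expected after 1.25 rad. I continue in finer steps and average the readings.

```bash
cat >> h.py <<'E'
def turn(ctrl,dq,n=8):
    q=ctrl.observe()["joints"].copy(); q[5]+=dq; ctrl.move_joints(q)
    A=[]
    for i in range(n):
        o=ctrl.observe(); Rt=Ro.from_quat(o["eef_rot"]).inv(); A.append(np.r_[Rt.apply(o["torque"])[2],o["joint_torque"][5],np.linalg.norm(o["wrist_force"]),o["joints"][5]]); ctrl.hold(.03)
    A=np.array(A); print("t%.2f"%o["time"],"rel %.3f"%(A[-1,3]+1.902),"Tz %.3f"%A[:,0].mean(),"first %.3f"%A[0,0],"jt6 first %.3f last %.3f"%(A[0,1],A[-1,1]),"F %.1f"%A[-1,2]); return A
E
python3 - <<'E'
from h import *
from plant import ctrl
for k in range(6): turn(ctrl,.15)
E
```

```text
t14.60 rel 1.392 Tz -0.106 first -0.030 jt6 first 0.173 last 0.127 F 5.4
t15.13 rel 1.539 Tz 0.056 first 0.080 jt6 first 0.054 last -0.023 F 4.7
t15.67 rel 1.683 Tz 0.005 first -0.009 jt6 first 0.087 last 0.116 F 4.7
t16.20 rel 1.828 Tz 0.013 first 0.043 jt6 first 0.077 last 0.108 F 5.8
t16.73 rel 1.973 Tz 0.040 first 0.051 jt6 first 0.077 last 0.004 F 5.2
t17.27 rel 2.116 Tz 0.006 first -0.035 jt6 first 0.082 last 0.010 F 5.1
```

```bash
cat >> h.py <<'E'
def creep(ctrl,q,dq,n):
    for i in range(n):
        q[5]+=dq; ctrl.move_joints(q); o=ctrl.observe(); Rt=Ro.from_quat(o["eef_rot"]).inv()
        print("t%.2f cmd %.3f act %.3f Tz %.3f jt6 %.3f"%(o["time"],q[5]+1.902,o["joints"][5]+1.902,Rt.apply(o["torque"])[2],o["joint_torque"][5]))
E
python3 - <<'E'
from h import *
from plant import ctrl
q=ctrl.observe()["joints"].copy()
creep(ctrl,q,.03,8)
np.save("q.npy",q)
E
```

```text
t17.55 cmd 2.146 act 2.142 Tz -0.257 jt6 0.299
t17.80 cmd 2.176 act 2.174 Tz -0.479 jt6 0.454
t18.05 cmd 2.206 act 2.205 Tz -0.342 jt6 0.359
t18.30 cmd 2.236 act 2.235 Tz -0.302 jt6 0.376
t18.55 cmd 2.266 act 2.265 Tz -0.396 jt6 0.381
t18.80 cmd 2.296 act 2.295 Tz -0.371 jt6 0.390
t19.05 cmd 2.326 act 2.324 Tz -0.344 jt6 0.397
t19.30 cmd 2.356 act 2.354 Tz -0.330 jt6 0.404
```

Run:
```python
from h import *
from plant import ctrl,optics
q=np.load("q.npy"); creep(ctrl,q,.03,6); np.save("q.npy",q)
s=optics.snapshot("side"); t=optics.snapshot("top")
cv2.imwrite("pics/side5.png",s["color"][:,:,::-1]); cv2.imwrite("pics/top5.png",t["color"][:,:,::-1])
cv2.imwrite("pics/s5.png",np.hstack([cv2.resize(s["color"][170:240,185:260,::-1],(400,373),interpolation=2),cv2.resize(t["color"][140:200,220:280,::-1],(373,373),interpolation=2)]))
```

```text
t19.55 cmd 2.386 act 2.384 Tz -0.389 jt6 0.412
t19.80 cmd 2.416 act 2.414 Tz -0.395 jt6 0.420
t20.05 cmd 2.446 act 2.444 Tz -0.387 jt6 0.428
t20.30 cmd 2.476 act 2.474 Tz -0.419 jt6 0.435
t20.55 cmd 2.506 act 2.504 Tz -0.355 jt6 0.443
t20.80 cmd 2.536 act 2.534 Tz -0.401 jt6 0.451
```

View pics/s5.png

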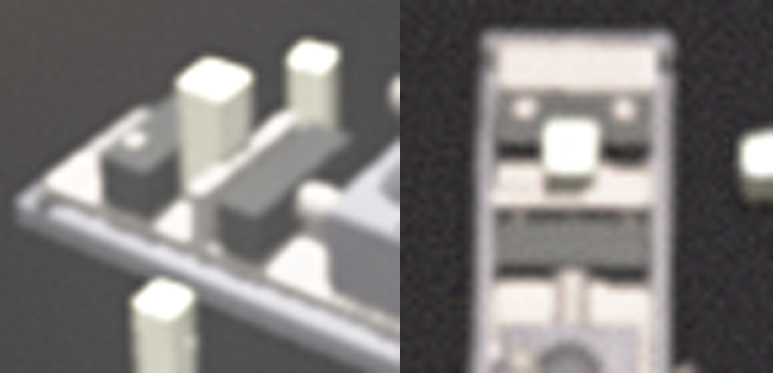

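Run:
```python
from h import *
np.set_printoptions(precision=3,suppress=True)
for f in("top2","top5"):
    im=cv2.imread(f"pics/{f}.png"); x0,y0=240,153; g=cv2.resize(im[153:177,240:256].min(2),None,fx=8,fy=8,interpolation=cv2.INTER_CUBIC)
    for th in(240,246,250):
        k,l,s,ce=cv2.connectedComponentsWithStats((g>th).astype(np.uint8)); j=1+np.argmax(s[1:,4])
        cc=max(cv2.findContours((l==j).astype(np.uint8),0,1)[0],key=cv2.contourArea)[:,0]
        W=np.array([plane("top",((x+.5)/8-.5+x0,(y+.5)/8-.5+y0),.09)[:2] for x,y in cc])
        print(f,th,cv2.minAreaRect((W*1000).astype(np.float32)),W.mean(0))
    # profile along rows beside block, columns 236-240
    print(im[155:185,251:255].mean((1,2)))
a=cv2.imread("pics/top2.png")[140:200,220:280];b=cv2.imread("pics/top5.png")[140:200,220:280]
cv2.imwrite("pics/cmp.png",np.hstack([cv2.resize(a,(390,390),interpolation=2),cv2.resize(b,(390,390),interpolation=2)]))
a=cv2.imread("pics/side2.png")[170:240,185:260];b=cv2.imread("pics/side5.png")[170:240,185:260]
cv2.imwrite("pics/cmps.png",np.hstack([cv2.resize(a,(390,364),interpolation=2),cv2.resize(b,(390,364),interpolation=2)]))
```

```text
top2 240 ((638.6004028320312, 20.229890823364258), (22.22295570373535, 22.80328941345215), 0.22797301411628723) [0.638 0.02 ]
top2 246 ((638.59814453125, 20.419334411621094), (21.429277420043945, 20.908695220947266), 0.22914797067642212) [0.638 0.02 ]
top2 250 ((638.596435546875, 20.41995620727539), (20.635488510131836, 19.3914852142334), 0.23021730780601501) [0.638 0.02 ]
[148.25  139.25  142.417 137.5   128.917 132.5   142.833 142.167 118.417
 102.917 123.917 176.167 223.417 236.167 231.833 226.75  228.    230.
 232.75  235.    231.667 189.333 122.25   93.167 108.167 126.333 128.167
 129.333 131.    134.583]
top5 240 ((643.1686401367188, 20.307281494140625), (22.65879249572754, 22.116655349731445), 0.22776630520820618) [0.643 0.02 ]
top5 246 ((643.1669921875, 20.308549880981445), (21.863672256469727, 20.593101501464844), 0.22784411907196045) [0.644 0.02 ]
top5 250 ((643.3627319335938, 20.490131378173828), (20.67281723022461, 19.46019744873047), 0.22885844111442566) [0.644 0.02 ]
[149.167 138.833 142.333 138.917 143.417 153.833 158.583 146.333 120.583
 102.25  124.083 171.833 214.917 227.167 229.75  235.    240.333 222.167
 148.     90.833 101.417 123.583 131.25  129.333 131.667 132.417 128.25
 108.417  73.667  85.   ]
```

View pics/cmp.png

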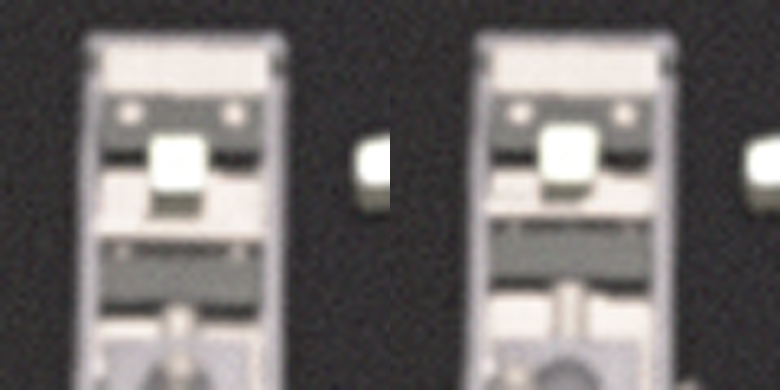

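View pics/cmps.png

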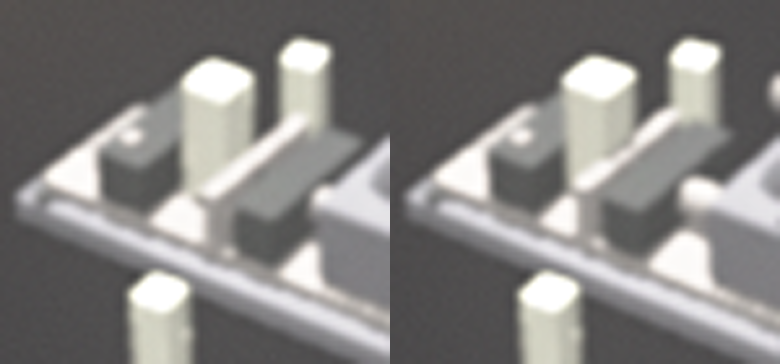

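The torque rises linearly with no visible kink, so pinching began before I started logging. The block has moved 4.6 mm to the fixed jaw. There is time to spare, so I back off and creep forward again to find the free level and the kink.

Run:
```python
from h import *
from plant import ctrl,optics
q=np.load("q.npy"); q[5]-=1.0; ctrl.move_joints(q); creep(ctrl,q,.04,23); np.save("q.npy",q)
```

```text
t22.09 cmd 1.576 act 1.575 Tz 0.023 jt6 0.040
t22.34 cmd 1.616 act 1.614 Tz -0.349 jt6 0.366
t22.59 cmd 1.656 act 1.655 Tz -0.306 jt6 0.348
t22.84 cmd 1.696 act 1.695 Tz -0.291 jt6 0.343
t23.09 cmd 1.736 act 1.735 Tz -0.288 jt6 0.340
t23.34 cmd 1.776 act 1.775 Tz -0.261 jt6 0.339
t23.59 cmd 1.816 act 1.815 Tz -0.289 jt6 0.339
t23.84 cmd 1.856 act 1.855 Tz -0.317 jt6 0.338
t24.09 cmd 1.896 act 1.895 Tz -0.318 jt6 0.328
t24.34 cmd 1.936 act 1.934 Tz -0.305 jt6 0.329
t24.59 cmd 1.976 act 1.974 Tz -0.300 jt6 0.328
t24.84 cmd 2.016 act 2.014 Tz -0.282 jt6 0.327
t25.09 cmd 2.056 act 2.054 Tz -0.278 jt6 0.327
t25.34 cmd 2.096 act 2.093 Tz -0.283 jt6 0.326
t25.59 cmd 2.136 act 2.133 Tz -0.292 jt6 0.324
t25.84 cmd 2.176 act 2.173 Tz -0.260 jt6 0.332
t26.09 cmd 2.216 act 2.213 Tz -0.303 jt6 0.343
t26.34 cmd 2.256 act 2.253 Tz -0.363 jt6 0.354
t26.59 cmd 2.296 act 2.293 Tz -0.310 jt6 0.365
t26.84 cmd 2.336 act 2.333 Tz -0.288 jt6 0.375
t27.09 cmd 2.376 act 2.373 Tz -0.344 jt6 0.385
t27.34 cmd 2.416 act 2.413 Tz -0.356 jt6 0.396
t27.59 cmd 2.456 act 2.453 Tz -0.396 jt6 0.407
```

There is a clear kink at rel ≈ 2.145, with a slope of about 0.27 N m/rad. The target is about 0.8 rad past it, or 50 N.

Run:
```python
from h import *
from plant import ctrl,optics
np.set_printoptions(precision=3,suppress=True)
q=np.load("q.npy"); creep(ctrl,q,.04,13); np.save("q.npy",q)
st(ctrl,"end"); ctrl.gripper_open(); ctrl.hold(.2); st(ctrl,"open")
o=ctrl.observe(); z=Ro.from_quat(o["eef_rot"]).as_matrix()[:,2]
ctrl.movel(o["tool_pos"]-.14*z,v=.12); st(ctrl,"back")
s=optics.snapshot("side"); t=optics.snapshot("top")
cv2.imwrite("pics/side6.png",s["color"][:,:,::-1]); cv2.imwrite("pics/top6.png",t["color"][:,:,::-1])
cv2.imwrite("pics/s6.png",np.hstack([cv2.resize(s["color"][150:250,180:300,::-1],(468,390),interpolation=2),cv2.resize(t["color"][140:230,220:290,::-1],(303,390),interpolation=2)]))
```

```text
t27.84 cmd 2.496 act 2.493 Tz -0.405 jt6 0.417
t28.09 cmd 2.536 act 2.533 Tz -0.332 jt6 0.428
t28.34 cmd 2.576 act 2.573 Tz -0.403 jt6 0.438
t28.59 cmd 2.616 act 2.613 Tz -0.407 jt6 0.446
t28.84 cmd 2.656 act 2.654 Tz -0.517 jt6 0.520
t29.09 cmd 2.696 act 2.694 Tz -0.420 jt6 0.494
t29.34 cmd 2.736 act 2.735 Tz -0.460 jt6 0.495
t29.59 cmd 2.776 act 2.775 Tz -0.476 jt6 0.504
t29.84 cmd 2.816 act 2.815 Tz -0.455 jt6 0.513
t30.09 cmd 2.856 act 2.855 Tz -0.512 jt6 0.524
t30.34 cmd 2.896 act 2.895 Tz -0.462 jt6 0.536
t30.59 cmd 2.936 act 2.935 Tz -0.516 jt6 0.545
t30.84 cmd 2.976 act 2.975 Tz -0.506 jt6 0.557
end 30.84 pos [0.506 0.02  0.104] Ftool [ 1.546  2.619 -3.25 ] Ttool [-0.623  0.296 -0.506] q6 1.073 jt6 0.557 w 10.7
open 32.37 pos [0.506 0.02  0.104] Ftool [ 0.797 -0.237 -0.19 ] Ttool [-0.221 -0.021  0.029] q6 1.074 jt6 0.013 w 94.3
back 33.68 pos [0.426 0.021 0.218] Ftool [-0.695 -0.373  0.314] Ttool [-0.26  -0.007  0.013] q6 1.142 jt6 0.013 w 94.1
```

View pics/s6.png

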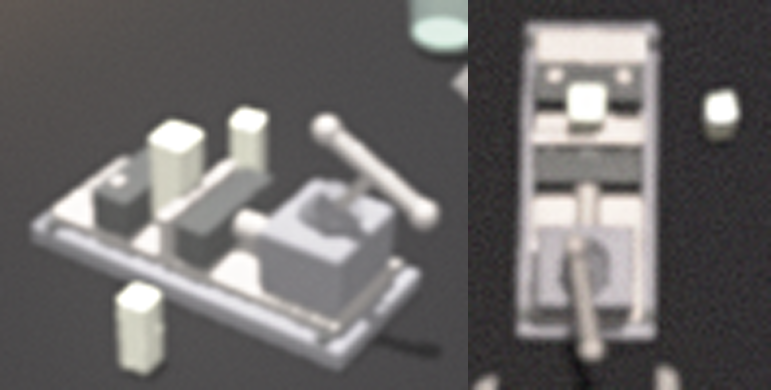

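View pics/top6.png

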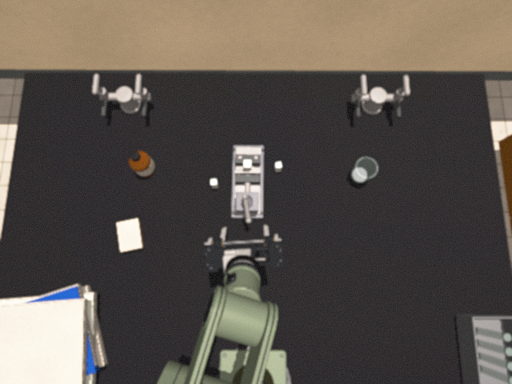

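Run:
```python
from h import *
np.set_printoptions(precision=4,suppress=True)
t=lambda x,y:(220+x/4.33-.5,140+y/4.33-.5); s=lambda x,y:(180+x/3.9-.5,150+y/3.9-.5)
U,e1=tri(t(575-468+0,243),s(325,127)); L,e2=tri(t(592-468,349),s(427,214))
d=(U-L); print(U,L,e1,e2,np.linalg.norm(d)); d=Rv.T@d/np.linalg.norm(d)
print("handle angle mod pi", np.arcsin(-d[1]))
im=cv2.imread("pics/top6.png"); x0,y0=240,153; g=cv2.resize(im[153:177,240:256].min(2),None,fx=8,fy=8,interpolation=cv2.INTER_CUBIC)
for th in(240,246,250):
    k,l,S,ce=cv2.connectedComponentsWithStats((g>th).astype(np.uint8)); j=1+np.argmax(S[1:,4])
    cc=max(cv2.findContours((l==j).astype(np.uint8),0,1)[0],key=cv2.contourArea)[:,0]
    W=np.array([plane("top",((x+.5)/8-.5+x0,(y+.5)/8-.5+y0),.09)[:2] for x,y in cc]); print(cv2.minAreaRect((W*1000).astype(np.float32)))
c=cv2.imread("pics/top6.png")[185:228,225:270]; cv2.imwrite("pics/b6.png",cv2.resize(c,None,fx=12,fy=12,interpolation=2))
```

```text
[0.5314 0.0264 0.136 ] [0.467  0.0151 0.0921] [0.0006131966961390699, 0.0006131966961390661] [0.0010776018175665308, 0.0010776018175665473] 0.07876075094571747
handle angle mod pi -0.15469732409899578
((643.16796875, 20.496238708496094), (22.65869903564453, 21.73874855041504), 0.22771888971328735)
((643.1654052734375, 20.30797004699707), (21.068660736083984, 20.594268798828125), 0.22773727774620056)
((643.1640014648438, 20.29916763305664), (20.274005889892578, 19.08595848083496), 0.23000992834568024)
```

View pics/b6.png

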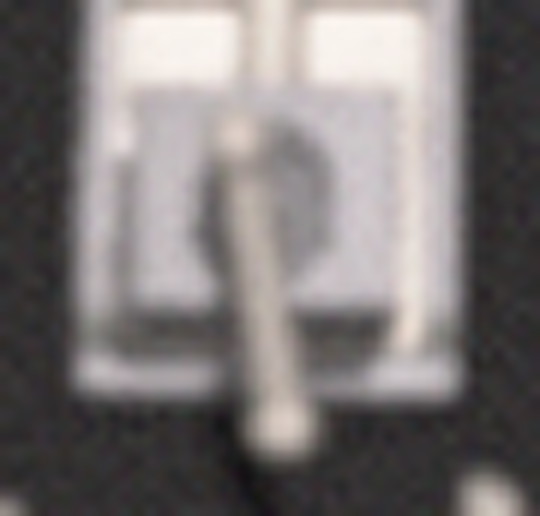

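The angle travelled as measured in the pictures is 2.91 rad, against 2.975 commanded. Together with the torque this puts the clamp at about 45–50 N. The block is square, and the beaker, bottle and carton show at the same pixels as at the start.

Run:
```python
from plant import ctrl
ctrl.hold(.2); ctrl.hand_in()
```

```text
the job is handed in; nothing more can be done
```

I squared the block to the jaws, let go of it, and clamped it at an estimated 45–50 N. I then released the handle, backed the arm away, and handed in at about 34 s. The hand-in reports no verdict.

- **Squaring:** I gripped the block along its own flats, about 0.27 rad out of square, and turned it. After release it stood upright and square within what the picture resolves, about 1–2°.
- **Finding the pinch:** My first turn of the handle passed the pinch point before my torque readings were usable. I backed off 1 rad and crept forward again. The torque rise then began clearly at 2.145 rad from the start.
- **Clamping:** I stopped 0.83 rad past the pinch, with the joint 6 torque up from 0.325 to 0.557 N m.
- **Last checks:** The block looked square against the fixed jaw, and the beaker, bottle and carton had not visibly moved. The gripper was clear of everything.
- **Disagreements:**
  - The measured torque slope was about 0.27 N m per rad instead of 0.3.
  - The free torque read about 0.33 N m instead of 0.4.
  - The handle's final angle in the pictures suggests it slipped about 0.07 rad in the grip. I allowed for this in the force estimate.

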